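# Slide the gauge fixture board out to the pointer and hold it

## Task

Release the clamp by pressing the control unit's three buttons fully in, one at a time, in the order yellow, green, blue, without moving the blue board yet. Then take the board by the grip bar at its rear and slide it straight outward along the block, flat and without lifting it, until its front edge is level with the red pointer. The board would now tip off the block, so finish while still holding it flat on the block, and leave everything else on the desk where it is.

Things in the scene. Friction and masses are not known exactly. Their poses are not given: they have to be found in the camera images.
- block: grey clamp block, steel top, fixed, 150 (its x) by 240 (its y) by 80 mm high; origin at the centre of its underside. Its +y is OUTWARD (roughly the robot's left); its outer edge, which the board overhangs, is at y = 120 mm. A 12 mm square rule runs outward on its far side at x = 83 mm, top at z = 76 mm, to y = 300 mm
- mark: red pointer, 12 mm by 4 mm by 40 mm tall with a wider foot, a red flag to its far side, fixed on the rule beside the board's path; origin at the pointer's underside, on its centre line; axes parallel to the block's. The board's front edge must come level with it along the block's y; it stands 115 to 155 mm beyond the block's outer edge
- board: blue fixture board, 110 (its x) by 260 (its y) by 6 mm thick, loose on the block's top; origin at the centre of its underside, +y to its front (outer) edge. A black gauge casing, 90 mm across, 54 mm tall with its brass stub, is fixed 50 mm behind the front edge. 0.55 to 0.9 kg, centre of mass 90 mm behind the front edge: at the pointer it tips unless its rear is held
- board_front (a point): middle of the board's front edge (top side), 130 mm from the board's origin along its +y; the edge carries a white line
- board_grip (a point): middle of the upright aluminium grip bar at the board's rear, 235 mm behind the front edge: 12 mm thick along the board's y, 60 mm wide along its x, standing 44 mm above the board's top; this point is on the bar's centre line, 20 mm below its top, 24 mm above the board's top face. 19 mm of board lie behind the bar, over 120 mm clear in front
- unit: clamp control unit, grey plastic box 210 mm (its x) by 95 mm by 45 mm high, fixed; origin at the centre of its underside; carries the three buttons
- btn_yellow (a joint): travel of the yellow spring button, m: 0 up, 0.006 fully in; pushed straight down, takes about 5 N to be fully in, springs back
- btn_yellow_top (a point): centre of the top face of the yellow button (28 mm across, round, in a black housing). The three buttons stand 60 mm apart in a row along the x of the control unit, in any order
- btn_green (a joint): travel of the green spring button, m: 0 up, 0.006 fully in; pushed straight down, takes about 5 N to be fully in, springs back
- btn_green_top (a point): centre of the top face of the green button (28 mm across, round, in a black housing). The three buttons stand 60 mm apart in a row along the x of the control unit, in any order
- btn_blue (a joint): travel of the blue spring button, m: 0 up, 0.006 fully in; pushed straight down, takes about 5 N to be fully in, springs back
- btn_blue_top (a point): centre of the top face of the blue button (28 mm across, round, in a black housing). The three buttons stand 60 mm apart in a row along the x of the control unit, in any order
- dish: white enamel kidney dish with blue rim, loose, 200 mm long, 84 mm wide, 34 mm high, on the table under the board's overhang, origin under it; leave it
- conn0: red plastic tubing connector, 34 mm long, loose; leave it
- conn1: another red tubing connector; leave it
- conn2: another red tubing connector; leave it
- chestpiece: stainless stethoscope chest piece, 44 mm across, 27 mm high, loose; leave it
- driver: screwdriver, 170 mm long, loose; leave it
Things that resemble listed ones, but are neither listed nor needed, are in the scene too. What is shaped like the dish but orange is not meant.

How it is judged:
By the outcome, as a careful person would: the job done as asked, in the order asked, and still so for the second after the job is handed in, while the arm keeps its last pose, push and grip.
It also fails if it takes over 59 s, if anything falls off the work surface, if the arm or the gripper's body presses on something with over 40 N, if the wrist force passes 120 N, or if a joint passes its speed limit or range.

## Robot

A 6-joint arm with a two-finger parallel gripper is mounted at the origin on the work surface. World frame = base frame: x ahead of the robot, y to its left, z up, the work surface at z = 0. Lengths are in mm, angles in rad, forces in N, time in s.
With the tool pointing down it reaches from about 275 to 750 mm from the base axis. Payload 10.2 kg.
Tool frame: the origin (TCP) lies at the very end of the fingers, on their centre line; the grasp point (between the pads) lies 19 mm behind it; z points along the fingers, y is the line along which they close (so a half turn about z gives the same grasp; the last joint's range is limited). The gripper opens to 85 mm and grips with 20 to 120 N. Pads are 22 mm wide; open, the fingers measure 114 mm over their backs; the gripper's body (76 mm by 85 mm) begins 54 mm behind the grasp point. The pads swing forward as they close: fully open they stand 13 mm farther back than shut.
Start: joints at [-1.539, 0.313, 1.498, -0, 1.331, -0.223], TCP at [132.314, -508.059, 231.294] pointing down, gripper open.
Joint ranges: [-2.94, 2.94], [-0.97, 2.17], [0.19, 2.56], [-1.23, 4.37], [0.02, 3.11], [-2.88, 2.88]. Speed limits (rad/s): [2.39, 2.39, 3.01, 3.14, 3.14, 3.14].

## Interface

Orientations are given as a unit quaternion [w, x, y, z].
In Python, from rig import ctrl, vision gives the robot as it stands. The module is installed in compiled form; this text tells all that it offers.
- The arm moves only by the tool play_rows, never from a script. Its arguments are lists of equal length, an entry for each row: "translation": the shift along the tool's x, y, z in m, a list of three; "rotation": the turn, a rotation vector about the tool's x, y, z in rad, a list of three; "gripper": the gripper's target within -1 to 1 (shut at 1, half-way at 0, fully open at -1). A call has 1 to 10 rows; each row is the pose to reach, as a shift and turn from the pose commanded when the call began, along the tool's axes at that moment; what a row does not reach only later rows make up. A row lasts 1/8 s, in which the tool goes at most 62.5 mm and 10.7 degrees, less where a joint would pass 70% of its speed; a pose out of reach is approached as far as the arm can. A call with a gripper value outside its range is refused whole. The fingers move at their own pace and stop on an object; "force" is the grip in N (left out, the last holds). Time passes only in rows, so rows that repeat a pose let the fingers close. It gives the time, the measured TCP pose, the force, the opening and the grip force at its end, in the units of the state.
- ctrl.sense(): the state, without advancing time (a new reading comes with each control period).
- vision.capture(name): name is "scene" or "top" or "wrist"; returns a dict with "pixels" (400x640x3 uint8, red, green, blue), "vfov" (degrees; the focal length in pixels is half the picture's height over the tangent of half this angle, whatever the lens; pixels are square), "cx", "cy" (the principal point, pixels), "rvec" (rotation vector, rad) and "tvec" (3), from world to camera coordinates, as OpenCV has them; the wrist camera has in their place "mount" (4x4, takes a point from camera to tool coordinates, whose origin is the TCP and whose axes are the flange's). Camera axes: x right, y down, z forward; pixel columns grow to the right and rows downward; lengths in mm; the calibration is good to about 2 mm. A picture is of the moment at which its call begins: read the wrist's pose just before it. There is no depth.
- ctrl.finish_job(): hands the job in; it is judged then, once.
The state is a dict: "time_s": time; "joints": joint angles; "dq": joint speeds; "tau": joint torques, N m; "eef_pos": TCP position; "ee_rot": TCP orientation; "force": force on the tool from outside, world axes, zero at the start; "wrist_torque": the same for the moment, N m; "grip_width": opening from 0.0 (shut) to 1.0 (fully open); "grip_force": force on a finger pad.
Only numpy, scipy, OpenCV 4.12 (cv2) and the standard library are available. Lean on these libraries where they do the work, as an engineer would, in place of code of your own. Each camera call takes 0.05 s, during which the arm holds its last target. There are 200 camera calls.

## Working session

There is one attempt and no reset: what is moved stays moved. The work goes in short steps, Python scripts to look and compute and a tool call to move; the robot and the scene stay as the last step left them, time stands still between calls to the robot, and variables do not carry over. Pictures are saved under pics/ and viewed, at most 10 in all, crops included, and the job is handed in when it is done.

Besides the shell and the picture viewer there is one more tool, called after "Call:" as name(argument=value, ...), one argument or row to a line, values as JSON. play_rows: Moves the arm, as the interface text tells. Its arguments: {"type":"object","properties":{"translation":{"type":"array"},"rotation":{"type":"array"},"gripper":{"type":"array"},"force":{"type":"number"}},"required":["translation","rotation","gripper"]}

```bash
mkdir -p pics; cat > h.py <<'E'
import numpy as np, cv2
from rig import ctrl, vision
def cap(name,fn=None):
    s=ctrl.sense(); c=vision.capture(name); c['s']=s
    if fn: cv2.imwrite('pics/'+fn, cv2.cvtColor(c['pixels'],cv2.COLOR_RGB2BGR))
    return c
def q2R(q):
    from scipy.spatial.transform import Rotation as R
    return R.from_quat([q[1],q[2],q[3],q[0]]).as_matrix()
def cam(c):
    f=200/np.tan(np.radians(c['vfov'])/2)
    if 'rvec' in c:
        R=cv2.Rodrigues(np.array(c['rvec'],float))[0]; t=np.array(c['tvec'],float).ravel()
    else:
        M=np.array(c['mount']); Rt=q2R(c['s']['ee_rot']); p=np.array(c['s']['eef_pos'])
        Rw=Rt@M[:3,:3]; o=Rt@M[:3,3]+p; R=Rw.T; t=-R@o
    return f,c['cx'],c['cy'],R,t
def hit(c,u,v,z):
    f,cx,cy,R,t=cam(c); d=R.T@np.array([(u-cx)/f,(v-cy)/f,1]); o=-R.T@t
    return o+d*(z-o[2])/d[2]
def proj(c,P):
    f,cx,cy,R,t=cam(c); q=R@np.array(P,float)+t; return q[:2]/q[2]*f+[cx,cy]
E
python3 - <<'E'
from h import *
import pickle
for n in ['scene','top','wrist']:
    c=cap(n); pickle.dump(c,open(n+'0.pkl','wb'))
    k={a:c[a] for a in c if a not in('pixels','s')}; print(n,k)
    if n!='wrist' : cv2.imwrite('pics/%s0.png'%n,cv2.resize(cv2.cvtColor(c['pixels'],cv2.COLOR_RGB2BGR),(800,500),interpolation=cv2.INTER_CUBIC))
print(c['s'])
E
```

```text
scene {'vfov': 56.0284348959242, 'cx': 317.1003701120349, 'cy': 203.71819815582583, 'rvec': array([ 2.26189352,  0.81349175, -0.34370689]), 'tvec': array([-388.31926757, -105.33354251, 1333.88439961])}
top {'vfov': 42.03448481378597, 'cx': 322.286074910762, 'cy': 194.31067172443096, 'rvec': array([ 2.15368281, -2.17014416,  0.15802643]), 'tvec': array([  63.23032273,  469.09888397, 1587.30166463])}
wrist {'vfov': 60.84166720832195, 'cx': 321.1154929092494, 'cy': 196.1399188506588, 'mount': array([[ 5.28955915e-04, -9.51723846e-01, -3.06955114e-01,
         7.74598794e+01],
       [ 9.99999664e-01,  3.11266311e-04,  7.58143965e-04,
        -2.55189214e-01],
       [-6.25998903e-04, -3.06955412e-01,  9.51723691e-01,
        -1.42916842e+02],
       [ 0.00000000e+00,  0.00000000e+00,  0.00000000e+00,
         1.00000000e+00]])}
{'time_s': 0.1, 'joints': array([-1.53938642e+00,  3.13363515e-01,  1.49832089e+00,  6.90042296e-06,
        1.33102708e+00, -2.23398474e-01]), 'dq': array([-0.00069986, -0.00212367, -0.00249704, -0.00085983, -0.00028608,
        0.00056319]), 'tau': array([ 2.13173298e-03, -4.12898111e+01, -2.60137993e+01, -2.72850866e-04,
        3.06514870e-03, -5.64964395e-06]), 'eef_pos': array([ 132.31504629, -507.82362258,  230.82307584]), 'ee_rot': array([-5.56517121e-04,  9.91895007e-01,  1.27058969e-01,  5.69537144e-05]), 'force': array([-0.69796883, -0.31768896, -0.40299204]), 'wrist_torque': array([ 0.05587133, -0.01588928, -0.00911846]), 'grip_force': 0.0, 'grip_width': 1.0046039926826105}
```

View pics/top0.png

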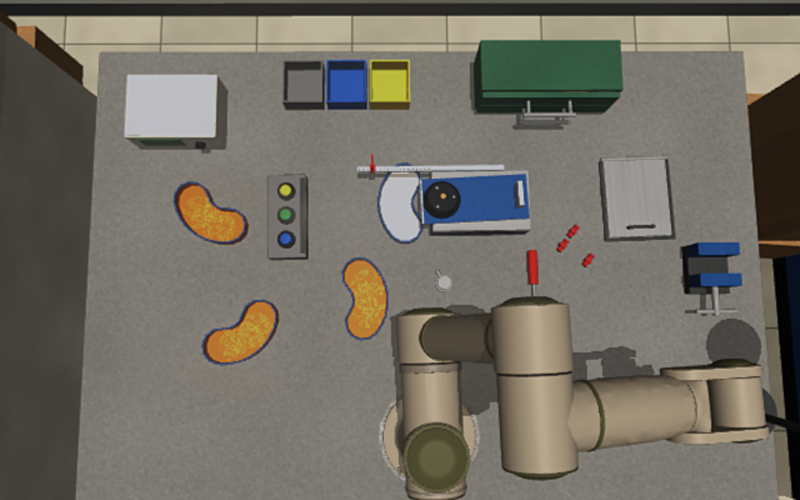

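View pics/scene0.png

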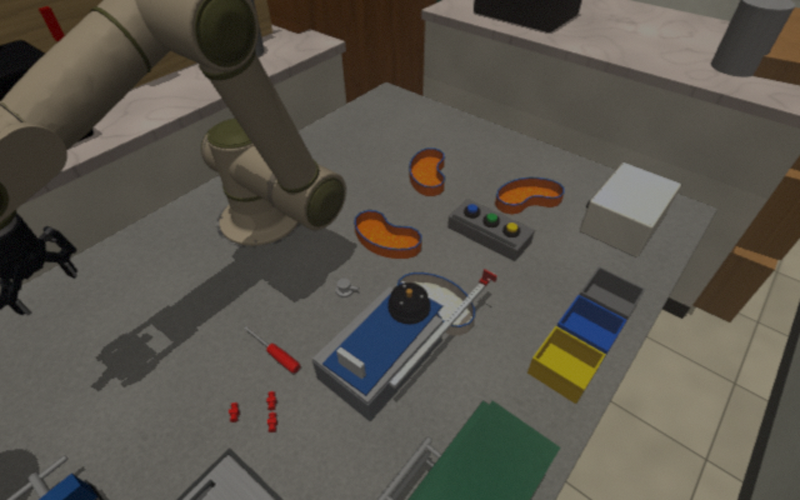

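The top view (800 px wide) shows the unit with yellow at (286,190), green at (286,214) and blue at (286,239). The board's grip bar is at (520,193), its front edge at about x=421, and the pointer at (373,165). I'll enlarge the crops and compute positions.

```bash
python3 - <<'E'
from h import *
import pickle
c=pickle.load(open('top0.pkl','rb'))
im=cv2.cvtColor(c['pixels'],cv2.COLOR_RGB2BGR)
cr=im[125:195,280:430]; cv2.imwrite('pics/a.png',cv2.resize(cr,None,fx=5.3,fy=5.3,interpolation=cv2.INTER_CUBIC)[:600,:800])
s=.8
for n,u,v,z in [('y',286,190,55),('g',286,214,55),('b',286,239,55),('bar',520,193,130),('ptr',373,165,78),('c1',529,172,80),('c2',529,231,80),('c3',432,234,80)]:
    print(n,hit(c,u*s,v*s,z).round(1))
# colour centroids of buttons
hsv=cv2.cvtColor(im,cv2.COLOR_BGR2HSV)
for n,h0,h1,v in [('y',22,35,190),('g',45,85,214),('b',105,125,239)]:
    m=cv2.inRange(hsv,(h0,100,60),(h1,255,255)); k=np.zeros_like(m); k[int(v*s)-9:int(v*s)+10,218:240]=1
    ys,xs=np.nonzero(m*k); print(n,len(xs),xs.mean(),ys.mean(),hit(c,xs.mean(),ys.mean(),58).round(1))
E
```

```text
y [599.7 347.1  55. ]
g [539.7 346.2  55. ]
b [477.8 345.3  55. ]
bar [ 573.5 -216.3  130. ]
ptr [656.  131.9  78. ]
c1 [ 636.2 -250.1   80. ]
c2 [ 490.1 -245.2   80. ]
c3 [484.2 -10.   80. ]
y 77 227.8961038961039 151.55844155844156 [600.5 349.4  58. ]
g 52 227.76923076923077 171.21153846153845 [539.1 348.9  58. ]
b 73 227.94520547945206 190.46575342465752 [479.6 347.5  58. ]
```

View pics/a.png

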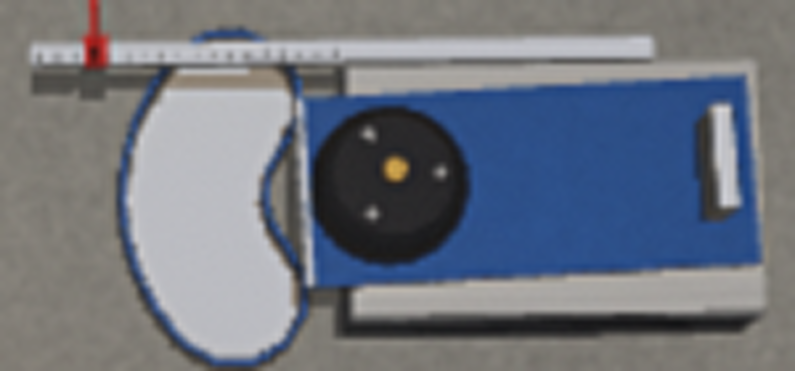

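Call:
play_rows(
  translation=[
    [0.06,-0.027,-0.05],
    [0.12,-0.054,-0.099],
    [0.18,-0.081,-0.099],
    [0.24,-0.108,-0.099],
    [0.3,-0.135,-0.099],
    [0.36,-0.162,-0.099],
    [0.42,-0.189,-0.099],
    [0.48,-0.216,-0.099],
    [0.54,-0.243,-0.099],
    [0.566,-0.254,-0.099],
  ],
  rotation=[
    [0,0,0.05],
    [0,0,0.1],
    [0,0,0.15],
    [0,0,0.2],
    [0,0,0.255],
    [0,0,0.255],
    [0,0,0.255],
    [0,0,0.255],
    [0,0,0.255],
    [0,0,0.255],
  ],
  gripper=[1,1,1,1,1,1,1,1,1,1],
)

```text
time_s: 1.4
eef_pos: [599.6, -132.0, 330.1]
ee_rot: [0.0, 1.0, -0.0, -0.0]
force: [-1.1, -1.0, -0.1]
grip_width: -0.002
grip_force: 0.0
```

Call:
play_rows(
  translation=[
    [0,0,0],
    [0,0,0],
  ],
  rotation=[
    [0,0,0],
    [0,0,0],
  ],
  gripper=[1,1],
)

```text
time_s: 1.65
eef_pos: [598.0, -134.0, 329.9]
ee_rot: [0.0, 1.0, -0.0, -0.0]
force: [-0.0, 0.3, 0.1]
grip_width: -0.0
grip_force: 0.0
```

```bash
python3 - <<'E'
from h import *
import pickle
c=cap('wrist'); pickle.dump(c,open('w1.pkl','wb'))
cv2.imwrite('pics/w1.png',cv2.resize(cv2.cvtColor(c['pixels'],cv2.COLOR_RGB2BGR),(800,500),interpolation=cv2.INTER_CUBIC))
print(c['s']['time_s'],c['s']['eef_pos'],c['s']['ee_rot'],c['s']['grip_width'],c['s']['joints'])
E
```

```text
1.65 [ 597.97863534 -133.95704712  329.9287084 ] [ 2.58717792e-08  9.99999902e-01 -1.04619253e-04 -4.30948842e-04] -0.00012633552831657762 [-4.11174906e-01  4.79575131e-01  1.00709047e+00 -3.45699455e-04
  1.65571712e+00  1.15980147e+00]
```

View pics/w1.png

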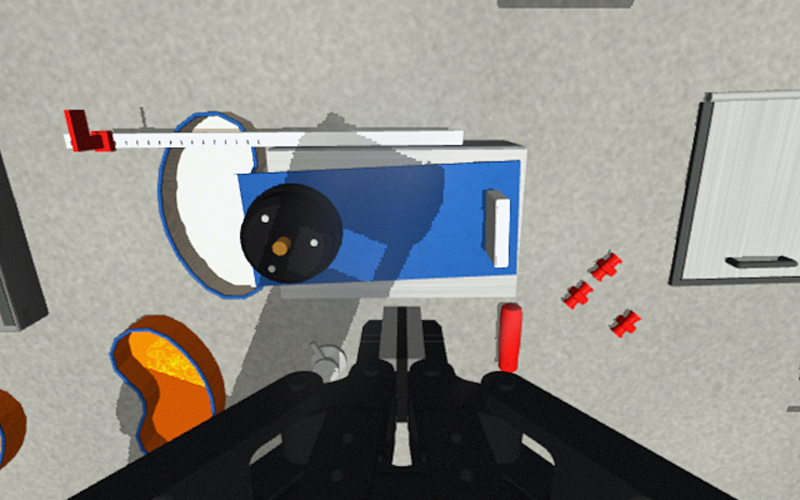

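The wrist view shows the pointer at (88,140), the board's front edge from (238,175) to about (262,286), its rear corners at (520,160) and (516,275), and the bar top at (502,232). I'll enlarge this.

```bash
python3 - <<'E'
import pickle,cv2
c=pickle.load(open('w1.pkl','rb')); im=cv2.cvtColor(c['pixels'],cv2.COLOR_RGB2BGR)
a=cv2.resize(im[100:245,182:430],None,fx=3.2,fy=3.2,interpolation=cv2.INTER_CUBIC)
b=cv2.resize(im[80:125,40:240],None,fx=2.9*1.35,fy=2.9,interpolation=cv2.INTER_CUBIC)
b=cv2.resize(im[84:124,40:238],None,fx=3.2,fy=3.2,interpolation=cv2.INTER_CUBIC)
import numpy as np
o=np.zeros((592,794,3),np.uint8); o[:464,:794]=a; o[464:592,:634]=b
cv2.imwrite('pics/w1c.png',o)
E
```

```text
(no output)
```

View pics/w1c.png

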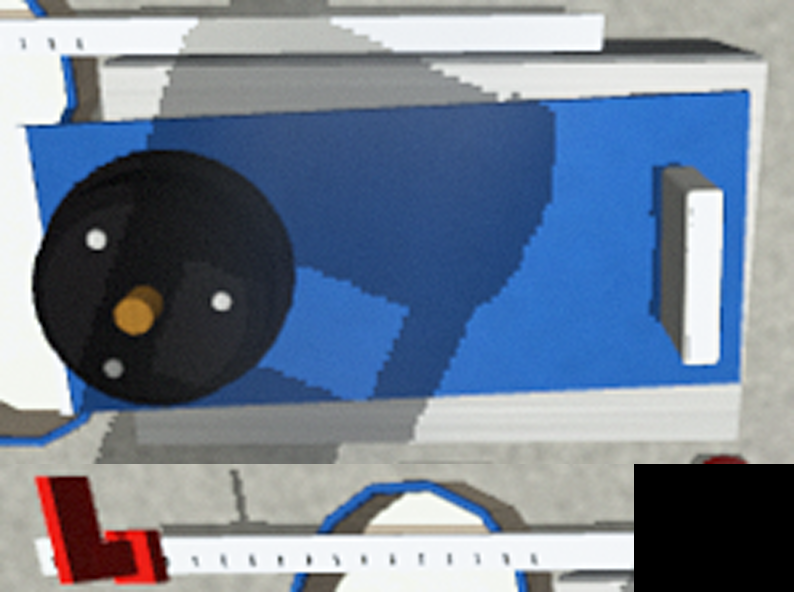

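```bash
python3 - <<'E'
from h import *
import pickle
c=pickle.load(open('w1.pkl','rb')); t=pickle.load(open('top0.pkl','rb'))
P=lambda x,y,z:hit(c,182+x/3.2,100+y/3.2,z)
for n,x,y,z in [('blk RF',767,63,80),('blk RN',740,441,80),('blk FF',105,62,80),('blk FN',138,441,80),('brd RF',748,91,86),('brd RN',741,383,86),('brd FF',25,126,86),('brd FN',70,413,86),('bar1',687,188,130),('bar2',722,188,130),('bar3',720,363,130),('bar4',684,363,130),('rule end far',603,14,76),('rule end near',602,50,76)]:
    print(n,P(x,y,z).round(1))
Q=lambda x,y,z:hit(c,40+x/3.2,84+(y-464)/3.2,z)
for n,x,y,z in [('ruletip n',38,572,76),('ruletip f',36,540,76),('foot n R',168,581,78),('foot f R',155,531,78),('pt top',70,575,116),('pt',60,583,116),('pt',100,545,116)]: print(n,Q(x,y,z).round(1))
# top view crop a.png: orig=280+x/5.3,125+y/5.3
T=lambda x,y,z:hit(t,280+x/5.3,125+y/5.3,z)
for n,x,y,z in [('blk RF',757,63,80),('blk RN',765,308,80),('brd RF',747,75,86),('brd RN',762,262,86),('brd FF',300,100,86),('brd FN',310,288,86),('ptr',95,50,90),('ptrtop',95,50,116),('bar t',720,105,130),('bar b',732,208,130)]: print('T',n,T(x,y,z).round(1))
E
```

```text
blk RF [ 639.4 -248.    80. ]
blk RN [ 493.3 -250.6   80. ]
blk FF [639.7 -14.2  80. ]
blk FN [493.3 -13.2  80. ]
brd RF [ 630.3 -240.4   86. ]
brd RN [ 520.3 -247.2   86. ]
brd FF [618.   14.3  86. ]
brd FN [507.9  10.1  86. ]
bar1 [ 604.9 -211.5  130. ]
bar2 [ 604.9 -222.6  130. ]
bar3 [ 545.2 -226.7  130. ]
bar4 [ 545.2 -214.6  130. ]
rule end far [ 655.9 -189.8   76. ]
rule end near [ 643.5 -190.    76. ]
ruletip n [641.1 172.3  76. ]
ruletip f [652.1 170.3  76. ]
foot n R [638.1 125.4  78. ]
foot f R [655.3 126.4  78. ]
pt top [643.6 131.4 116. ]
pt [641.1 135.2 116. ]
pt [652.9 119.7 116. ]
T blk RF [ 638.4 -249.1   80. ]
T blk RN [ 495.2 -248.8   80. ]
T brd RF [ 629.9 -241.8   86. ]
T brd RN [ 520.8 -246.7   86. ]
T brd FF [616.5  15.8  86. ]
T brd FN [507.4  11.4  86. ]
T ptr [645.4 133.   90. ]
T ptrtop [638.9 132.2 116. ]
T bar t [ 602.4 -216.7  130. ]
T bar b [ 543.9 -221.5  130. ]
```

Heights and sizes check out: the block is 146–150 mm wide, the board about 110 mm, the bar 60 × 12 mm, and the block and rule ends agree. Next I'll hover over the unit and look.

Call:
play_rows(
  translation=[
    [0.001,-0.055,0.0],
    [0.002,-0.11,0.0],
    [0.004,-0.165,0.0],
    [0.006,-0.22,0.0],
    [0.008,-0.275,0.02],
    [0.01,-0.33,0.04],
    [0.012,-0.385,0.06],
    [0.012,-0.44,0.08],
    [0.012,-0.483,0.08],
    [0.012,-0.483,0.08],
  ],
  rotation=[
    [0,0,0],
    [0,0,0],
    [0,0,0],
    [0,0,0],
    [0,0,0],
    [0,0,0],
    [0,0,0],
    [0,0,0],
    [0,0,0],
    [0,0,0],
  ],
  gripper=[1,1,1,1,1,1,1,1,1,1],
)

```text
time_s: 2.95
eef_pos: [610.0, 350.6, 250.0]
ee_rot: [-0.0, 1.0, 0.001, -0.0]
force: [-0.8, -0.8, -0.5]
grip_width: -0.0
grip_force: 0.0
```

Call:
play_rows(
  translation=[
    [0,0,0],
    [0,0,0],
  ],
  rotation=[
    [0,0,0],
    [0,0,0],
  ],
  gripper=[1,1],
)

```text
time_s: 3.2
eef_pos: [610.9, 347.6, 251.0]
ee_rot: [-0.0, 1.0, -0.001, 0.0]
force: [0.1, -0.7, 0.6]
grip_width: 0.0
grip_force: 0.0
```

```bash
python3 - <<'E'
from h import *
import pickle
c=cap('wrist'); pickle.dump(c,open('w2.pkl','wb'))
cv2.imwrite('pics/w2.png',cv2.resize(cv2.cvtColor(c['pixels'],cv2.COLOR_RGB2BGR),(800,500),interpolation=cv2.INTER_CUBIC))
print(c['s']['time_s'],c['s']['eef_pos'],c['s']['ee_rot'],c['s']['force'])
for p in [(600,349,58),(539,349,58),(480,347.5,58)]: print(proj(c,p)*1.25)
E
```

```text
3.2 [610.93435449 347.61397698 250.95868156] [-2.41320312e-05  9.99999232e-01 -1.19611374e-03  3.24602524e-04] [ 0.08285494 -0.68404176  0.59543043]
[399.3442238  222.07773017]
[399.58135201 290.90322718]
[401.45376458 351.09234286]
```

View pics/w2.png

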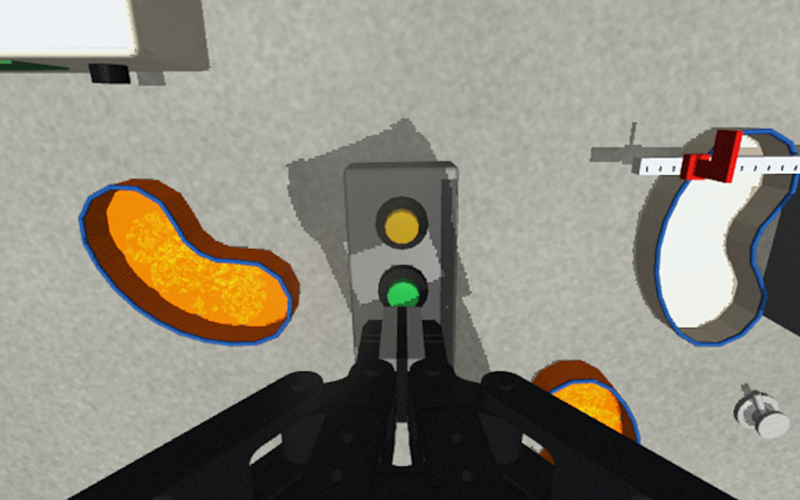

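The view shows the yellow button at (402,227), green at (403,294), and the pointer foot's outer edge at (683,167). I'll triangulate these with the top view.

```bash
python3 - <<'E'
from h import *
import pickle
w=pickle.load(open('w2.pkl','rb')); t=pickle.load(open('top0.pkl','rb')); w1=pickle.load(open('w1.pkl','rb'))
def tri(obs):
    A=[];b=[]
    for c,u,v in obs:
        f,cx,cy,R,tt=cam(c); d=R.T@np.array([(u-cx)/f,(v-cy)/f,1]); d/=np.linalg.norm(d); o=-R.T@tt
        M=np.eye(3)-np.outer(d,d); A.append(M); b.append(M@o)
    return np.linalg.solve(sum(A),sum(b))
im=cv2.cvtColor(w['pixels'],cv2.COLOR_RGB2HSV)
m=cv2.inRange(im,(18,120,100),(32,255,255)); m[:150]=0;m[215:]=0;m[:,:290]=0;m[:,360:]=0
ys,xs=np.nonzero(m);print(len(xs),xs.mean(),ys.mean(), xs.min(),xs.max(),ys.min(),ys.max())
print(tri([(w,xs.mean(),ys.mean()),(t,227.9,151.56)]))
for z in (54,58,62,66): print(z,hit(w,xs.mean(),ys.mean(),z).round(1),hit(t,227.9,151.56,z).round(1), hit(w,xs.min(),ys.mean(),z)[1]-hit(w,xs.max()+1,ys.mean(),z)[1])
o=[]
for c,(x0,x1,y0,y1) in ((w,(500,620,90,160)),(w1,(40,110,80,130))):
    o.append(cv2.resize(cv2.cvtColor(c['pixels'],cv2.COLOR_RGB2BGR)[y0:y0+48,x0:x0+120],None,fx=6,fy=6,interpolation=cv2.INTER_CUBIC))
cv2.imwrite('pics/p.png',np.vstack(o))
E
```

```text
599 321.02170283806345 180.86811352253756 308 334 167 194
[598.76769512 347.72494099  66.27894765]
54 [595.5 347.4  54. ] [601.3 350.1  54. ] 27.902904510097585
58 [596.6 347.4  58. ] [600.5 349.4  58. ] 27.574564024305175
62 [597.7 347.4  62. ] [599.6 348.7  62. ] 27.246223538512822
66 [598.8 347.4  66. ] [598.7 348.1  66. ] 26.917883052720413
```

View pics/p.png

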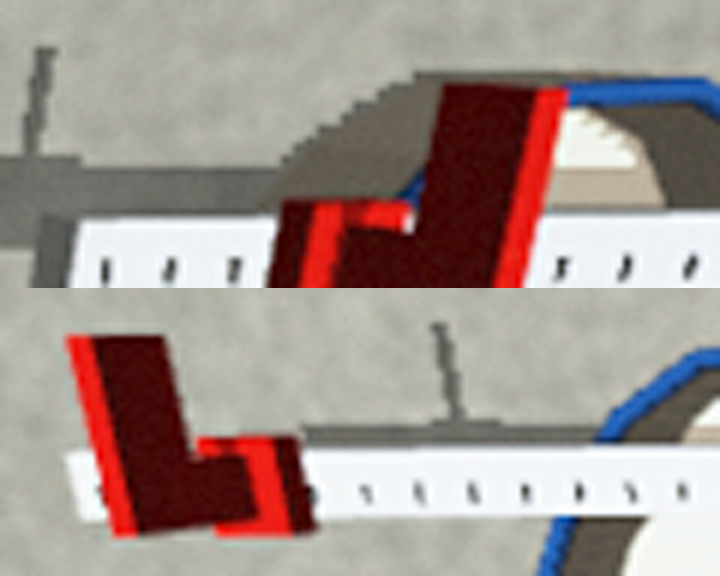

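Call:
play_rows(
  translation=[
    [-0.005,0,0.05],
    [-0.01,0,0.1],
    [-0.0125,0,0.15],
    [-0.0125,0,0.173],
    [-0.0125,0,0.173],
    [-0.0125,0,0.173],
  ],
  rotation=[
    [0,0,0],
    [0,0,0],
    [0,0,0],
    [0,0,0],
    [0,0,0],
    [0,0,0],
  ],
  gripper=[1,1,1,1,1,1],
)

```text
time_s: 4.0
eef_pos: [598.8, 349.2, 79.2]
ee_rot: [-0.0, 1.0, -0.0, 0.001]
force: [-0.1, -0.5, 0.6]
grip_width: 0.005
grip_force: 0.0
```

```bash
python3 - <<'E'
from h import *
import pickle
s=ctrl.sense(); print(s['time_s'],s['eef_pos'],s['force'])
w=pickle.load(open('w2.pkl','rb')); w1=pickle.load(open('w1.pkl','rb')); t=pickle.load(open('top0.pkl','rb'))
for z in (114,116): print('top', hit(w1,40+124/6,80+(535-288)/6,z), hit(w,500+510/6,90+288/6,z), hit(w1,40+80/6,80+(340-288)/6,z),hit(w,500+553/6,90+88/6,z))
for z in (76,80): print('foot edge',z, hit(w1,40+291/6,80+(533-288)/6,z)[:2], hit(w,500+305/6,90+288/6,z)[:2])
E
```

```text
4.0 [598.80659619 349.18485037  79.1502021 ] [-0.10914631 -0.49852144  0.63522364]
top [640.90954632 134.74564759 114.        ] [647.79918667 131.20640278 114.        ] [672.9237579  134.58836054 114.        ] [674.19151327 131.7194311  114.        ]
top [641.10254298 133.24757666 116.        ] [648.08834712 132.75105646 116.        ] [672.93829199 133.0911664  116.        ] [674.29210758 133.26041933 116.        ]
foot edge 76 [637.62400658 131.35267159] [642.36754528 133.64695963]
foot edge 80 [638.00615497 128.67767992] [642.94508101 136.33631316]
```

Call:
play_rows(
  translation=[
    [0,0.001,0.006],
    [0,0.001,0.012],
    [0,0.001,0.015],
    [0,0.001,0.015],
  ],
  rotation=[
    [0,0,0],
    [0,0,0],
    [0,0,0],
    [0,0,0],
  ],
  gripper=[1,1,1,1],
)

```text
time_s: 4.5
eef_pos: [598.2, 348.3, 62.7]
ee_rot: [-0.0, 1.0, -0.0, 0.0]
force: [1.0, -1.3, 3.5]
grip_width: 0.002
grip_force: 1.9
```

Call:
play_rows(
  translation=[
    [0,0,0.002],
    [0,0,0.003],
    [0,0,0.003],
  ],
  rotation=[
    [0,0,0],
    [0,0,0],
    [0,0,0],
  ],
  gripper=[1,1,1],
)

```text
time_s: 4.88
eef_pos: [598.3, 348.4, 61.0]
ee_rot: [-0.0, 1.0, -0.0, 0.001]
force: [-2.7, -2.6, 12.6]
grip_width: -0.003
grip_force: 6.2
```

Call:
play_rows(
  translation=[
    [0,0,0.0015],
    [0,0,0.0015],
    [0,0,0.0015],
  ],
  rotation=[
    [0,0,0],
    [0,0,0],
    [0,0,0],
  ],
  gripper=[1,1,1],
)

```text
time_s: 5.25
eef_pos: [598.3, 348.4, 60.8]
ee_rot: [-0.0, 1.0, 0.0, 0.001]
force: [-6.6, -3.9, 20.1]
grip_width: -0.001
grip_force: 10.2
```

Call:
play_rows(
  translation=[
    [0,0,-0.015],
    [0,0,-0.03],
    [-0.03,0.0005,-0.03],
    [-0.06,0.001,-0.03],
    [-0.06,0.001,-0.03],
    [-0.06,0.001,-0.02],
    [-0.06,0.001,-0.01],
    [-0.06,0.001,-0.005],
    [-0.06,0.001,0],
    [-0.06,0.001,0],
  ],
  rotation=[
    [0,0,0],
    [0,0,0],
    [0,0,0],
    [0,0,0],
    [0,0,0],
    [0,0,0],
    [0,0,0],
    [0,0,0],
    [0,0,0],
    [0,0,0],
  ],
  gripper=[1,1,1,1,1,1,1,1,1,1],
)

```text
time_s: 6.5
eef_pos: [538.4, 347.2, 60.7]
ee_rot: [0.0, 1.0, -0.0, 0.001]
force: [-8.6, -5.1, 24.9]
grip_width: 0.0
grip_force: 12.2
```

Call:
play_rows(
  translation=[
    [0,0,0],
    [0,0,0],
  ],
  rotation=[
    [0,0,0],
    [0,0,0],
  ],
  gripper=[1,1],
)

```text
time_s: 6.75
eef_pos: [538.4, 347.2, 60.7]
ee_rot: [0.0, 1.0, -0.0, 0.001]
force: [-9.0, -5.4, 23.2]
grip_width: 0.003
grip_force: 11.9
```

Green is fully in. Blue is next.

Call:
play_rows(
  translation=[
    [0,0,-0.015],
    [0,0,-0.03],
    [-0.03,0.0005,-0.03],
    [-0.06,0.001,-0.03],
    [-0.06,0.001,-0.03],
    [-0.06,0.001,-0.02],
    [-0.06,0.001,-0.01],
    [-0.06,0.001,-0.005],
    [-0.06,0.001,0],
    [-0.06,0.001,0],
  ],
  rotation=[
    [0,0,0],
    [0,0,0],
    [0,0,0],
    [0,0,0],
    [0,0,0],
    [0,0,0],
    [0,0,0],
    [0,0,0],
    [0,0,0],
    [0,0,0],
  ],
  gripper=[1,1,1,1,1,1,1,1,1,1],
)

```text
time_s: 8.0
eef_pos: [478.5, 346.3, 60.6]
ee_rot: [0.0, 1.0, 0.0, 0.001]
force: [-8.7, -7.3, 28.1]
grip_width: -0.0
grip_force: 13.9
```

Call:
play_rows(
  translation=[
    [0,0,0],
    [0,0,0],
  ],
  rotation=[
    [0,0,0],
    [0,0,0],
  ],
  gripper=[1,1],
)

```text
time_s: 8.25
eef_pos: [478.5, 346.3, 60.7]
ee_rot: [0.0, 1.0, 0.0, 0.001]
force: [-9.6, -5.9, 26.6]
grip_width: -0.004
grip_force: 13.6
```

Call:
play_rows(
  translation=[
    [0,0,-0.055],
    [0,0,-0.11],
    [0.01,0.055,-0.16],
    [0.02,0.11,-0.17],
    [0.04,0.165,-0.17],
    [0.06,0.22,-0.17],
    [0.08,0.275,-0.17],
    [0.096,0.33,-0.17],
    [0.096,0.385,-0.17],
    [0.096,0.44,-0.17],
  ],
  rotation=[
    [0,0,0],
    [0,0,0],
    [0,0,0],
    [0,0,0],
    [0,0,0],
    [0,0,-0.02],
    [0,0,-0.04],
    [0,0,-0.055],
    [0,0,-0.055],
    [0,0,-0.055],
  ],
  gripper=[1,1,1,1,1,1,1,1,1,1],
)

```text
time_s: 9.5
eef_pos: [573.7, -95.6, 227.3]
ee_rot: [-0.0, 1.0, 0.027, -0.0]
force: [0.8, 0.8, 0.2]
grip_width: -0.002
grip_force: 0.0
```

Call:
play_rows(
  translation=[
    [-0.003,0.05,0],
    [-0.005,0.1,0],
    [-0.006,0.123,0.02],
    [-0.006,0.123,0.05],
    [-0.006,0.123,0.06],
    [-0.006,0.123,0.06],
  ],
  rotation=[
    [0,0,0],
    [0,0,0],
    [0,0,0],
    [0,0,0],
    [0,0,0],
    [0,0,0],
  ],
  gripper=[0,0,-0.2,-0.2,-0.2,-0.2],
)

```text
time_s: 10.25
eef_pos: [574.5, -216.0, 167.3]
ee_rot: [-0.0, 1.0, 0.028, -0.001]
force: [-0.3, -0.8, 1.5]
grip_width: 0.602
grip_force: 0.0
```

```bash
python3 - <<'E'
from h import *
import pickle
c=cap('wrist'); pickle.dump(c,open('w3.pkl','wb')); s=c['s']
cv2.imwrite('pics/w3.png',cv2.resize(cv2.cvtColor(c['pixels'],cv2.COLOR_RGB2BGR),(800,500),interpolation=cv2.INTER_CUBIC))
print(s['time_s'],s['eef_pos'],s['ee_rot'],s['grip_width'])
for p in [(605,-217,130),(545,-220.5,130),(575,-219,130)]: print(proj(c,p)*1.25)
E
```

```text
10.25 [ 574.54620321 -216.01789435  167.25053726] [-4.27738971e-04  9.99612520e-01  2.78272940e-02 -5.17470563e-04] 0.6016394778418186
[407.33625263 221.12990963]
[407.05848434 342.43198065]
[407.73526945 284.68416759]
```

View pics/w3.png

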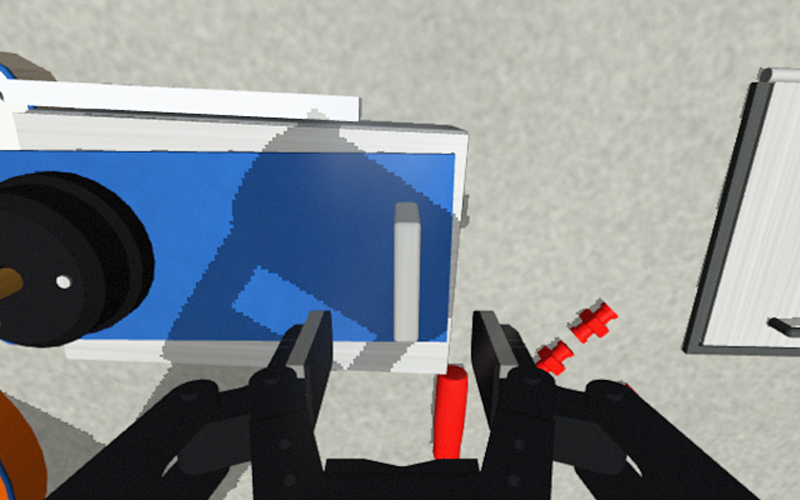

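The bar top is at (407,282), square to the jaws and as predicted. I'll shift 3 mm, descend and grip.

Call:
play_rows(
  translation=[
    [0,0.003,0.02],
    [0,0.003,0.045],
    [0,0.003,0.065],
    [0,0.003,0.0745],
    [0,0.003,0.0745],
    [0,0.003,0.0745],
  ],
  rotation=[
    [0,0,0],
    [0,0,0],
    [0,0,0],
    [0,0,0],
    [0,0,0],
    [0,0,0],
  ],
  gripper=[-0.2,-0.2,-0.2,-0.2,-0.2,-0.2],
)

```text
time_s: 11.05
eef_pos: [575.2, -220.0, 94.5]
ee_rot: [0.001, 1.0, 0.027, 0.001]
force: [0.4, -0.3, 0.6]
grip_width: 0.603
grip_force: 0.0
```

Call:
play_rows(
  translation=[
    [0,0,0],
    [0,0,0],
    [0,0,0],
    [0,0,0],
    [0,0,0],
    [0,0,0],
  ],
  rotation=[
    [0,0,0],
    [0,0,0],
    [0,0,0],
    [0,0,0],
    [0,0,0],
    [0,0,0],
  ],
  gripper=[0.3,0.5,0.7,1,1,1],
  force=70,
)

```text
time_s: 11.8
eef_pos: [574.9, -219.4, 93.7]
ee_rot: [-0.0, 1.0, 0.027, 0.0]
force: [-0.6, 6.1, 5.9]
grip_width: 0.129
grip_force: 69.0
```

Call:
play_rows(
  translation=[
    [0.0003,-0.006,0.0003],
    [0.0008,-0.016,0.0005],
    [0.0014,-0.028,0.0005],
    [0.002,-0.04,0.0005],
    [0.0026,-0.052,0.0008],
    [0.0031,-0.064,0.0008],
    [0.0037,-0.076,0.001],
    [0.0043,-0.088,0.001],
    [0.0048,-0.098,0.001],
    [0.0048,-0.098,0.001],
  ],
  rotation=[
    [0,0,0],
    [0,0,0],
    [0,0,0],
    [0,0,0],
    [0,0,0],
    [0,0,0],
    [0,0,0],
    [0,0,0],
    [0,0,0],
    [0,0,0],
  ],
  gripper=[1,1,1,1,1,1,1,1,1,1],
)

```text
time_s: 13.05
eef_pos: [575.0, -122.3, 93.7]
ee_rot: [0.001, 1.0, 0.028, 0.001]
force: [1.0, -1.0, 9.5]
grip_width: 0.131
grip_force: 70.0
```

```bash
python3 - <<'E'
from h import *
import pickle
o=[]
for n in ('top','wrist','scene'):
    c=cap(n); pickle.dump(c,open(n+'4.pkl','wb')); s=c['s']; im=cv2.cvtColor(c['pixels'],cv2.COLOR_RGB2BGR)
    u,v=proj(c,(600,115,86)).astype(int); print(n,u,v)
    u0=min(max(u-65,0),510); v0=min(max(v-30,0),330); print(n,'crop',u0,v0)
    o.append(cv2.resize(im[v0:v0+66,u0:u0+130],None,fx=6,fy=6,interpolation=cv2.INTER_CUBIC)[:396])
    print(proj(c,(570,133,86)),proj(c,(570,113,86)),proj(c,(645,133,76)),proj(c,(645,133,116)))
print(s['time_s'],s['eef_pos'],s['ee_rot'],s['force'],s['wrist_torque'])
cv2.imwrite('pics/f.png',cv2.resize(np.vstack([o[0],o[2]]),(590,599),interpolation=cv2.INTER_AREA)); cv2.imwrite('pics/fw.png',o[1])
E
```

```text
top 303 149
top crop 238 119
[298.0315214  159.12445633] [304.6508637  159.08880362] [298.06666442 135.67938514] [297.66012601 132.44887406]
wrist -197 177
wrist crop 0 147
[-210.81286342  235.5212424 ] [-168.02578852  237.59851762] [-248.28968941   70.38715366] [-441.37465555   64.62905032]
scene 368 219
scene crop 303 189
[363.33145776 210.75779901] [359.3010624  214.73870704] [384.98902169 225.52828093] [386.7108716  216.01896168]
13.15 [ 575.00236039 -122.30766546   93.66812546] [0.00104323 0.99961683 0.02762471 0.00140733] [ 0.15262546 -1.01733269 10.30779935] [0.16033776 0.20998601 0.06561295]
```

View pics/f.png

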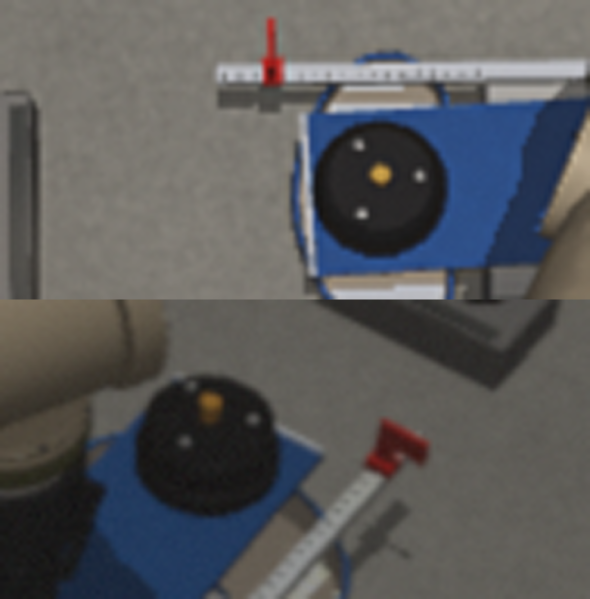

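The front edge is at top-view u≈305.1 and the pointer at u≈297.9, so about 20 mm remains. I'll advance 19.5 mm and refine.

Call:
play_rows(
  translation=[
    [0.0003,-0.006,0.0],
    [0.0006,-0.013,0.0],
    [0.0009,-0.018,0.0],
    [0.001,-0.0195,0.0],
    [0.001,-0.0195,0.0],
    [0.001,-0.0195,0.0],
  ],
  rotation=[
    [0,0,0],
    [0,0,0],
    [0,0,0],
    [0,0,0],
    [0,0,0],
    [0,0,0],
  ],
  gripper=[1,1,1,1,1,1],
)

```text
time_s: 13.95
eef_pos: [575.2, -104.2, 93.9]
ee_rot: [0.002, 1.0, 0.028, 0.002]
force: [0.2, -8.3, 9.6]
grip_width: 0.136
grip_force: 70.0
```

```bash
python3 - <<'E'
from h import *
import pickle
acc=0
for i in range(4):
    c=cap('top'); acc=acc+c['pixels'].astype(float)
acc/=4; s=ctrl.sense(); print(s['time_s'],s['eef_pos'],s['ee_rot'],s['force'])
# board-front: rows profile of brightness (red channel: white line vs blue/background)
for v in range(146,180,4):
    print(v,acc[v,293:308].astype(int)[:,0].tolist(), acc[v,293:308].astype(int)[:,2].tolist())
for v in range(124,140,2): print(v,(acc[v,292:304,0]-acc[v,292:304,1]).astype(int).tolist())
print([proj(c,p).round(2) for p in [(618,133,86),(563,133,86),(508,130,86)]])
o=[]
for n in ('top','scene'):
    c=cap(n); im=cv2.cvtColor(c['pixels'],cv2.COLOR_RGB2BGR); pickle.dump(c,open(n+'5.pkl','wb'))
    u,v=proj(c,(590,125,86)).astype(int); print(n,u-40,v-25)
    o.append(cv2.resize(im[v-25:v+25,u-40:u+40],None,fx=7,fy=5.8,interpolation=cv2.INTER_CUBIC))
cv2.imwrite('pics/g.png',np.vstack(o))
E
```

```text
14.15 [ 575.12579835 -104.22939041   93.89004832] [0.00222589 0.99961675 0.02753899 0.00173007] [ 0.61010828 -7.25753387  9.07222261]
146 [125, 120, 119, 123, 135, 157, 132, 47, 39, 44, 44, 44, 44, 45, 44] [114, 110, 109, 112, 125, 158, 158, 128, 128, 130, 129, 129, 130, 130, 129]
150 [129, 129, 128, 115, 85, 132, 174, 56, 38, 44, 44, 37, 29, 29, 34] [118, 119, 117, 105, 78, 131, 184, 130, 127, 132, 126, 83, 32, 23, 30]
154 [126, 131, 128, 115, 75, 114, 177, 78, 36, 27, 27, 31, 39, 42, 41] [115, 119, 118, 106, 68, 112, 190, 148, 112, 40, 22, 28, 37, 40, 39]
158 [126, 128, 131, 131, 119, 105, 155, 103, 31, 23, 29, 37, 41, 41, 41] [115, 117, 119, 120, 108, 101, 169, 152, 42, 20, 27, 35, 40, 39, 39]
162 [121, 125, 127, 123, 108, 88, 138, 134, 36, 22, 28, 32, 40, 42, 41] [110, 115, 117, 112, 97, 84, 144, 154, 40, 19, 26, 31, 38, 40, 39]
166 [126, 124, 125, 125, 116, 91, 146, 177, 54, 22, 27, 27, 29, 30, 34] [115, 114, 114, 114, 105, 86, 147, 191, 123, 35, 21, 25, 28, 29, 32]
170 [122, 121, 124, 128, 124, 113, 116, 175, 78, 42, 41, 33, 29, 28, 27] [112, 111, 115, 117, 114, 103, 114, 187, 149, 135, 124, 70, 30, 22, 24]
174 [125, 126, 125, 126, 128, 119, 114, 173, 99, 45, 44, 45, 46, 47, 46] [115, 115, 114, 115, 117, 107, 111, 180, 139, 130, 132, 133, 135, 136, 136]
178 [123, 124, 124, 125, 124, 113, 93, 139, 132, 53, 44, 47, 46, 47, 44] [112, 114, 114, 114, 113, 102, 88, 142, 160, 138, 136, 137, 133, 133, 130]
124 [3, 3, 2, 0, 32, 128, 65, 0, 1, 3, 3, 3]
126 [3, 3, 1, -1, 29, 123, 61, -1, 0, 2, 3, 3]
128 [3, 3, 2, 0, 24, 108, 61, 0, 0, 2, 3, 3]
130 [4, 2, 0, 0, 29, 105, 62, 6, 5, 1, 2, 3]
132 [2, 1, 6, 49, 134, 129, 121, 126, 60, 0, 0, 2]
134 [-1, -3, -5, 10, 111, 55, 81, 122, 50, -6, -3, -1]
136 [-1, -2, -4, 15, 112, 79, 98, 120, 46, -5, -3, 0]
138 [3, 2, 1, 2, 10, 9, 9, 5, 1, 0, 3, 2]
[array([297.99, 143.58]), array([298.04, 161.4 ]), array([299.08, 179.38])]
top 260 127
scene 327 190
```

View pics/g.png

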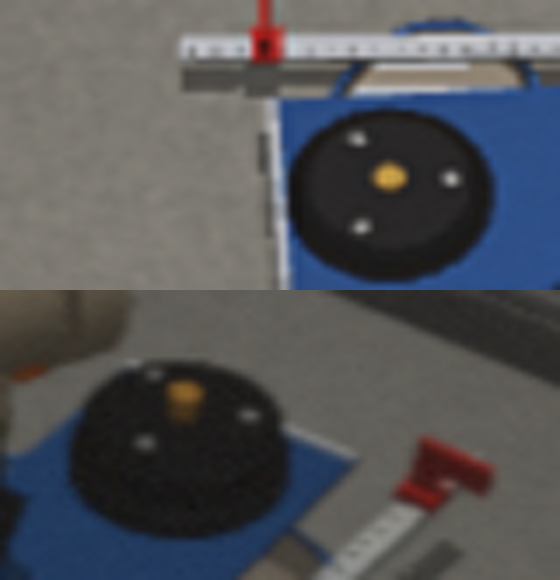

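```bash
python3 - <<'E'
from h import *
import pickle
c=pickle.load(open('scene5.pkl','rb')); 
P=lambda x,y,z:hit(c,327+x/7-.43,190+(y-290)/5.8-.41,z).round(1)
print('corner',P(357,458,86), 'line other',P(285,428,86))
for x,y in [(422,438),(492,466),(490,492)]: print('flag',P(x,y,116))
im=cv2.cvtColor(c['pixels'],cv2.COLOR_RGB2BGR)
a=cv2.resize(im[200:236,360:404],None,fx=16,fy=16,interpolation=cv2.INTER_CUBIC)
def L(p,q,col):
    p,q=[tuple(int(k) for k in (proj(c,r)-[360,200]+.5)*16) for r in (p,q)]; cv2.line(a,p,q,col,1)
# pointer outline predictions at y=131,135, x 639..651 bottom/top
for y in (131,135):
    L((642,y,76),(642,y,116),(0,255,0)); L((642,y,116),(673,y,116),(0,255,255))
L((618,131,86),(563,128,86),(255,255,0)); L((618,131,86),(642,131,86),(255,0,255))
cv2.imwrite('pics/h.png',a)
E
```

```text
corner [618.4 133.7  86. ] line other [584.7 131.7  86. ]
flag [643.5 136.1 116. ]
flag [674.  138.2 116. ]
flag [681.8 124.  116. ]
```

View pics/h.png

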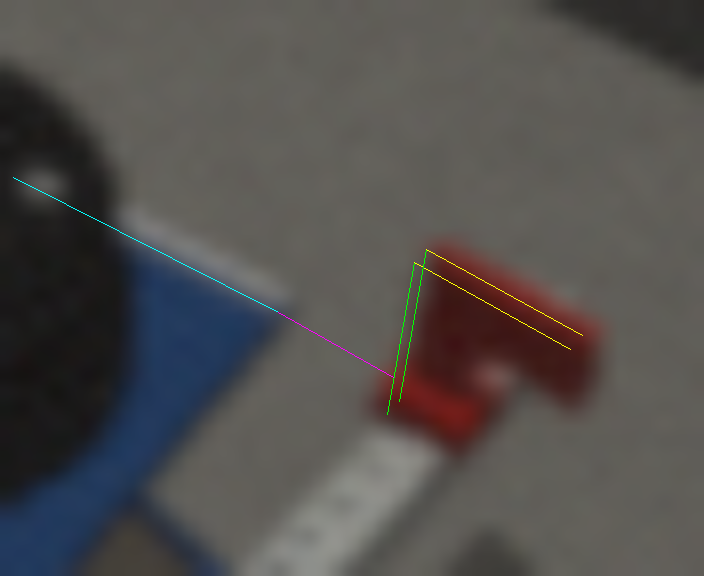

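This is the remaining offset from three sources: kinematics gives about 2.3 mm, the top view about 3.0 mm and the scene view about 3.3 mm. I'll advance about 2.8 mm.

Call:
play_rows(
  translation=[
    [0.0001,-0.0015,0.0],
    [0.0002,-0.003,0.0],
    [0.0002,-0.003,0.0],
    [0.0002,-0.003,0.0],
  ],
  rotation=[
    [0,0,0],
    [0,0,0],
    [0,0,0],
    [0,0,0],
  ],
  gripper=[1,1,1,1],
)

```text
time_s: 14.75
eef_pos: [575.2, -101.4, 94.0]
ee_rot: [0.002, 1.0, 0.028, 0.002]
force: [0.1, -8.5, 11.2]
grip_width: 0.133
grip_force: 70.1
```

```bash
python3 - <<'E'
from h import *
acc=0
for i in range(4): acc=acc+vision.capture('top')['pixels'].astype(float)
acc/=4; s=ctrl.sense(); print(s['time_s'],s['eef_pos'],s['ee_rot'],s['force'],s['wrist_torque'])
for v in range(150,180,4): print(v,acc[v,293:304].astype(int)[:,0].tolist())
E
```

```text
14.95 [ 575.18750223 -101.44873798   93.9559834 ] [0.00241532 0.99961775 0.02748339 0.00178303] [ 0.19964162 -8.94701111 10.2283526 ] [-1.10973735  0.30072143  0.14788676]
150 [129, 129, 127, 120, 131, 174, 61, 38, 44, 44, 40]
154 [125, 130, 127, 114, 115, 176, 82, 38, 28, 27, 31]
158 [127, 129, 131, 120, 105, 153, 95, 29, 24, 30, 36]
162 [121, 125, 127, 113, 89, 138, 144, 38, 20, 27, 30]
166 [125, 125, 125, 114, 84, 132, 176, 55, 23, 27, 27]
170 [123, 120, 126, 117, 76, 113, 177, 86, 41, 41, 33]
174 [126, 125, 126, 126, 116, 105, 153, 104, 45, 43, 46]
178 [123, 124, 124, 125, 115, 93, 138, 137, 53, 43, 47]
```

Call:
play_rows(
  translation=[
    [0,0,0.0005],
    [0,0,0.001],
    [0,0,0.001],
    [0,0,0.001],
  ],
  rotation=[
    [0.002,0,0],
    [0.004,0,0],
    [0.004,0,0],
    [0.004,0,0],
  ],
  gripper=[1,1,1,1],
)

```text
time_s: 15.45
eef_pos: [575.2, -101.5, 93.7]
ee_rot: [0.001, 1.0, 0.028, 0.002]
force: [-3.0, -8.2, 15.3]
grip_width: 0.129
grip_force: 71.0
```

```bash
python3 - <<'E'
from h import *
s=ctrl.sense(); print(s['time_s'],s['eef_pos'],s['ee_rot'],s['force'],s['wrist_torque'],s['grip_width'])
E
```

```text
15.45 [ 575.2063711  -101.47773292   93.65262369] [5.37082672e-04 9.99619085e-01 2.75310032e-02 1.85493086e-03] [-3.0400508  -8.18316306 15.26432912] [-1.03987534  0.69148458  0.13640619] 0.12853648352736274
```

The board is flat again: z is back at its value when gripped and the pitch is about 0.001 rad. I'm handing in.

```bash
python3 -c "
from rig import ctrl
print(ctrl.finish_job())"
```

```text
the job is handed in; nothing more can be done
None
```

The job is handed in at about 15.5 s: yellow, green and blue were pressed fully in, in that order, and the board was slid out and is held flat with its front edge within about 1 mm of level with the red pointer by my measurement; I viewed 11 pictures, one over the limit of 10.

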